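# Hang the loaded tube tote on the height-adjustable hook

### The job

Hang the metal tote by the eye in its handle plate on the bar of the hook stand, between the turned-up end and the post, so that it hangs freely and level off the bench with both short tubes still lying in it, and let go. The hook has been set to a new height, so feel or look for it first. Do not knock the other things on the bench about.

Things in the scene. Friction and masses are not known exactly. Their poses are not given: they have to be found in the camera images.
- tote: sheet-metal tote: open tray 100 (x) x 130 (y) x 45 mm high, walls 3 mm, with an upright handle plate across its middle: 8 mm thick (along x), 90 mm wide (y), up to 165 mm, with an opening (eye) in it and a solid strip above. Origin: centre of the tray's underside, z up; alike both ways round. Weighs 0.46 to 0.68 kg with the tubes in it
- tote_grip (a point): middle of the strip above the eye, 152 mm above the tote's underside, 13 mm below the plate's top edge, 27 mm above the eye's top edge; axes as the tote's. Pinch here from above with the fingers closing along the tote's x
- tote_eye (a point): middle of the eye's top edge, which is to rest on the hook; 125 mm above the tote's underside; axes as the tote's. The eye is 50 mm wide (y) and 50 mm high (75 to 125 mm up), right through the plate; its upper corners are cut off, leaving a flat middle some 20 mm wide
- stand: hook stand, fixed to the bench: grey base plate 170 x 130 x 10 mm, an upright post and a level round hook bar, 10 mm diameter, that runs from the post's top towards the stand's -x above y = 0. Origin: on the bench right below the bar. The bar is straight from x = +95 to -45 mm, then turns up and ends at x = -57 mm, 11 mm higher than the bar's top. It bears 25 N without giving
- stand_post (a point): foot of the stand's telescopic post (24 mm thick, collar 32 mm), at x = +95 mm on the stand, at bench height. The post is set anew each time: the bar's top is anywhere from 190 to 250 mm above the bench, which is not reported and must be felt from above or seen. Nothing stands above the bar but its turned-up end
- stub0: short steel tube, 34 mm diameter, 80 mm long, lying along the tote's y, loose in one half of the tray; origin at its centre
- stub1: the same kind of tube, loose in the other half of the tray; origin at its centre
- pipe: bystander: loose steel tube 42 mm diameter, 170 mm long, lying along its x between the task's things; origin under its middle
- elbow: bystander: dark steel pipe bend, 40 mm thick, about 90 mm across; origin under one end
- brush: bystander: hand brush lying on the bench
- spanner: bystander: spanner lying on the bench
- magnet: bystander: flat square welding magnet, 70 x 70 x 18 mm; origin under its centre

How it is judged (in metres and radians):
On the way:
1. the tote is lifted off the bench by the gripper (height (world z) of tote_eye above 0.165 m and contact force between the fingers and tote above 1 N), for 0.2 s.
At the end, for the whole second after the job is handed in: The tote hangs still on the bar (over 2 N on the stand; under 40 mm/s, 0.4 rad/s), eye edge over 170 mm up, from -48 to +60 mm along the stand's x and within 25 mm of the bar's line, within 0.2 rad of level, and the centres of both short tubes are inside the tray below its rim (contact force between tote and stand above 2 N and height (world z) of tote_eye above 0.17 m and angle between tote_eye's own z axis and vertical below 0.2 rad and x of tote_eye in the frame of stand between -0.048 and 0.06 m and y of tote_eye in the frame of stand between -0.025 and 0.025 m and linear speed of tote below 0.04 m/s and angular speed of tote below 0.4 rad/s and x of stub0 in the frame of tote between -0.05 and 0.05 m and y of stub0 in the frame of tote between -0.065 and 0.065 m and z of stub0 in the frame of tote between 0 and 0.045 m and x of stub1 in the frame of tote between -0.05 and 0.05 m and y of stub1 in the frame of tote between -0.065 and 0.065 m and z of stub1 in the frame of tote between 0 and 0.045 m); the robot touches nothing.
It fails at once if a bystander is shoved or knocked more than 40 mm from its place (distance of any of pipe, elbow, brush, spanner, magnet from where it was at the start of the episode above 0.04 m).
It also fails if it takes over 59 s, if anything falls off the work surface, if the arm or the gripper's body presses on something with over 40 N, if the wrist force passes 120 N, or if a joint passes its speed limit or range.

### The arm

A 6-joint arm with a two-finger parallel gripper is mounted at the origin on the work surface. World frame = base frame: x ahead of the robot, y to its left, z up, the work surface at z = 0. Lengths are in mm, angles in rad, forces in N, time in s.
With the tool pointing down it reaches from about 275 to 850 mm from the base axis. Payload 5.2 kg.
Tool frame: the origin (TCP) lies at the very end of the fingers, on their centre line; the grasp point (between the pads) lies grip_depth behind it (grip_depth is the distance from the TCP to the grasp point, in mm); y points along the fingers, x is the direction in which the jaws open and shut, and the axes are right-handed (so a half turn about y gives the same grasp; the last joint's range is limited). The gripper opens to 85 mm and grips with 20 to 120 N. Pads are 22 mm wide; open, the fingers measure 114 mm over their backs; the gripper's body (76 mm by 85 mm) begins 54 mm behind the grasp point. The pads swing forward as they close: fully open they stand 13 mm farther back than shut.
Start: joints at [0.906, 0.259, 1.535, -0, 1.348, -0.203], TCP at [245.038, 492.404, 231.31] pointing down, gripper open.
Joint ranges: [-3.14, 3.14], [-0.91, 2.08], [0.19, 2.58], [-1.22, 4.36], [0.22, 2.71], [-3.12, 3.12]. Speed limits (rad/s): [2.57, 2.57, 3.14, 3.14, 3.14, 3.14].

### API

Orientations are given as a 3x3 rotation matrix whose columns are the frame's x, y, z axes.
In Python, from station import * gives the robot as it stands.
- The arm moves only by the shell command python3 -m crank 'ROWS' [FORCE]. ROWS is JSON, a list of rows, each a list of 7 numbers: the shift along the tool's x, y, z in cm, then the turn, a rotation vector about the tool's x, y, z in degrees, then the finger opening in cm, from 0 to 8.54. A call has 1 to 20 rows; each row is the pose to reach, as a shift and turn from the pose commanded when the call began, along the tool's axes at that moment; what a row does not reach only later rows make up. A row lasts 1/12 s, in which the tool goes at most 41.7 mm and 7.16 degrees, less where a joint would pass 70% of its speed; a pose out of reach is approached as far as the arm can. A call with a gripper value outside its range is refused whole. The fingers move at their own pace and stop on an object; FORCE is the grip in N (left out, the last holds). Time passes only in rows, so rows that repeat a pose let the fingers close. It gives the time, the measured TCP pose, the force and the opening at its end, in the units of the state.
- get_state(): the state, without advancing time (a new reading comes with each control period).
- camera(name): name is "scene" or "top"; returns a dict with "img" (480x640x3 uint8, red, green, blue), "K" (3x3 intrinsics, pixels), "R" (3x3) and "t" (3): a world point X has camera coordinates R X + t. Camera axes: x right, y down, z forward; pixel columns grow to the right and rows downward; lengths in mm; the calibration is good to about 2 mm. A picture is of the moment at which its call begins. There is no depth.
- close_job(): hands the job in, once; it reports no verdict.
Trained networks look in the newest picture that a camera, given by its name, has taken for a name from the list of things; names that differ only in an ending like _2 or _b are one class to them, and where a whole thing is asked for, a point or a joint stands for the part that bears it (a point fixed in the world has none). Each returns a list of dicts, best first, with "p" (0 to 1); they miss things now and then, are a little off and sometimes report something else, mostly with a low value. They report only what shows in the picture. A call takes as long as a camera call.
- recognise(camera, target): "location" ([column, row] in pixels, amid what is visible of it).
The state is a dict: "t": time; "joint_pos": joint angles; "dq": joint speeds; "tau": joint torques, N m; "tcp_pos": TCP position; "orientation": TCP orientation; "wrist_force": force on the tool from outside, world axes, zero at the start; "moment": the same for the moment, N m; "gripper_width": finger opening in mm.
Only numpy, scipy, OpenCV 4.12 (cv2) and the standard library are available. Lean on these libraries where they do the work, as an engineer would, in place of code of your own. Each camera call takes 0.05 s, during which the arm holds its last target.

## Working session

There is one attempt and no reset: what is moved stays moved. The work goes in short steps, Python scripts to look and compute and a shell command to move; the robot and the scene stay as the last step left them, time stands still between calls to the robot, and variables do not carry over. Pictures are saved under pics/ and viewed, and the job is handed in when it is done.

```bash
mkdir -p pics; cat > h.py <<'E'
from station import *
import numpy as np, cv2
def snap(n,f):
    c=camera(n); cv2.imwrite('pics/'+f,c['img'][:,:,::-1]); return c
def ray(c,px):
    K,R,t=map(np.array,(c['K'],c['R'],c['t'])); o=-R.T@t
    d=R.T@np.linalg.inv(K)@np.array([px[0],px[1],1.]); return o,d/np.linalg.norm(d)
def atz(c,px,z):
    o,d=ray(c,px); return o+d*(z-o[2])/d[2]
def proj(c,X):
    K,R,t=map(np.array,(c['K'],c['R'],c['t'])); p=K@(R@np.array(X,float)+t); return p[:2]/p[2]
E
python3 - <<'E'
from h import *
for n in('scene','top'):
    c=snap(n,n+'0.png'); print(n,np.round(-np.array(c['R']).T@np.array(c['t'])))
    for k in('tote','tote_grip','tote_eye','stand','stand_post','stub0','pipe','elbow','brush','spanner','magnet'):
        print(k,[(np.round(r['location']),round(r['p'],2)) for r in recognise(n,k)][:3])
s=get_state(); print(s)
E
```

```text
scene [ 972.  610. 1089.]
tote [(array([340., 308.]), 0.87)]
tote_grip [(array([340., 304.]), 0.89)]
tote_eye [(array([339., 306.]), 0.73), (array([253., 219.]), 0.61)]
stand [(array([253., 220.]), 0.56)]
stand_post [(array([253., 217.]), 0.88), (array([341., 304.]), 0.57)]
stub0 [(array([339., 320.]), 0.9), (array([342., 295.]), 0.63), (array([251., 217.]), 0.55)]
pipe [(array([280., 277.]), 0.62)]
elbow [(array([346., 245.]), 0.79)]
brush [(array([430., 409.]), 0.73)]
spanner [(array([246., 162.]), 0.62)]
magnet [(array([200., 171.]), 0.69)]
top [ 316.  -23. 1260.]
tote [(array([252., 228.]), 0.89), (array([384., 225.]), 0.38)]
tote_grip [(array([250., 229.]), 0.69)]
tote_eye [(array([256., 229.]), 0.6)]
stand [(array([383., 226.]), 0.57)]
stand_post [(array([382., 224.]), 0.77)]
stub0 [(array([258., 238.]), 0.6), (array([382., 227.]), 0.45)]
pipe [(array([309., 207.]), 0.93)]
elbow [(array([307., 278.]), 0.9)]
brush [(array([144., 240.]), 0.94)]
spanner [(array([460., 264.]), 0.92)]
magnet [(array([468., 211.]), 0.85), (array([312., 208.]), 0.66)]
{'t': 1.2, 'joint_pos': array([ 9.06205891e-01,  2.58594433e-01,  1.53501192e+00, -3.08603767e-05,
        1.34798555e+00, -2.02786513e-01]), 'dq': array([-0.00101762,  0.00243668,  0.00083045,  0.00020928,  0.00113709,
        0.00042407]), 'tau': array([-3.34960583e-03, -4.45948291e+01, -2.90887606e+01, -4.46064123e-04,
        9.09653518e-04,  2.88335286e-06]), 'tcp_pos': array([245.04310873, 492.39771823, 231.30794623]), 'orientation': array([[ 4.45557688e-01,  2.41537266e-05, -8.95253230e-01],
       [ 8.95253230e-01, -1.79727221e-05,  4.45557688e-01],
       [-5.32825893e-06, -1.00000000e+00, -2.96315862e-05]]), 'wrist_force': array([ 0.8807306 , -0.3326983 ,  0.72303494]), 'moment': array([-0.00606528, -0.02254152, -0.01551648]), 'gripper_width': 85.68740542737531}
```

View pics/scene0.png

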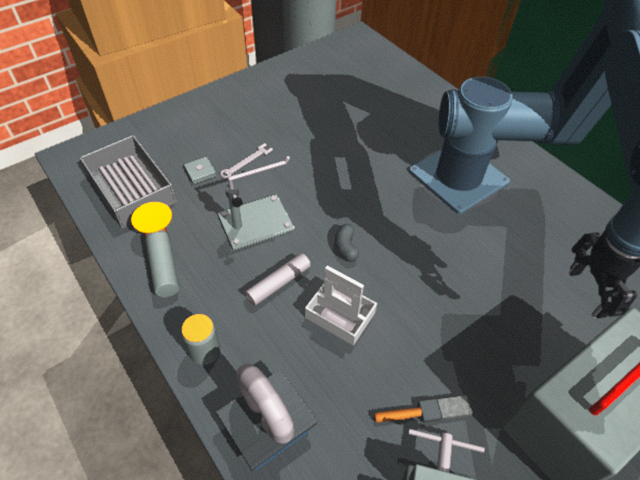

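View pics/top0.png

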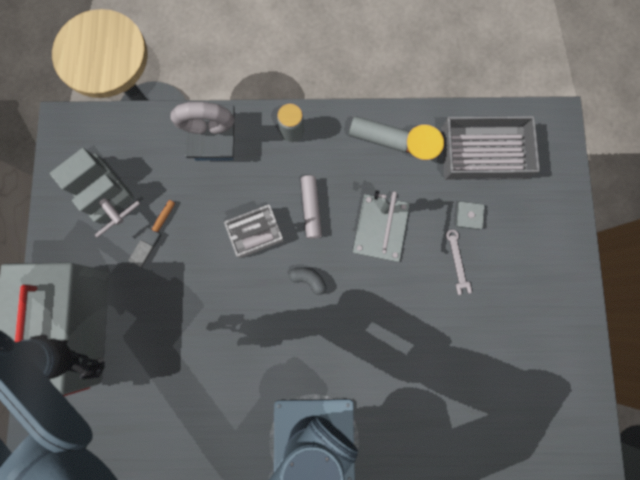

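```bash
python3 - <<'E'
import cv2
a=cv2.imread('pics/scene0.png'); b=cv2.imread('pics/top0.png')
cv2.imwrite('pics/sc1.png',cv2.resize(a[150:360,190:410],None,fx=2.8,fy=2.8,interpolation=2))
cv2.imwrite('pics/tp1.png',cv2.resize(b[165:305,205:445],None,fx=3.3,fy=3.3,interpolation=2))
E
```

```text
(no output)
```

View pics/sc1.png

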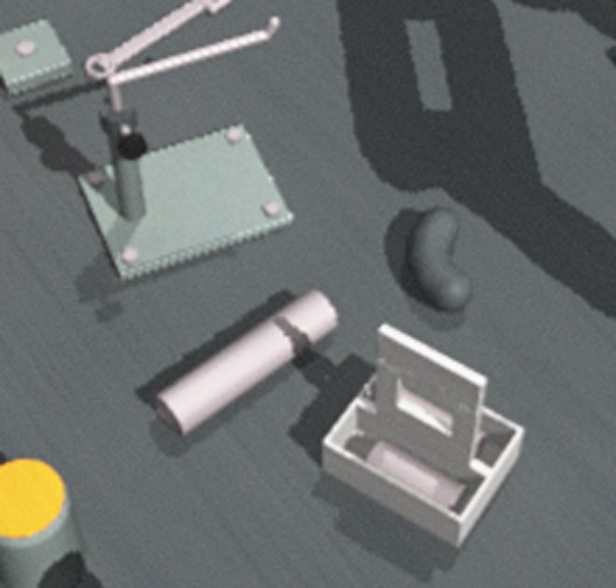

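View pics/tp1.png

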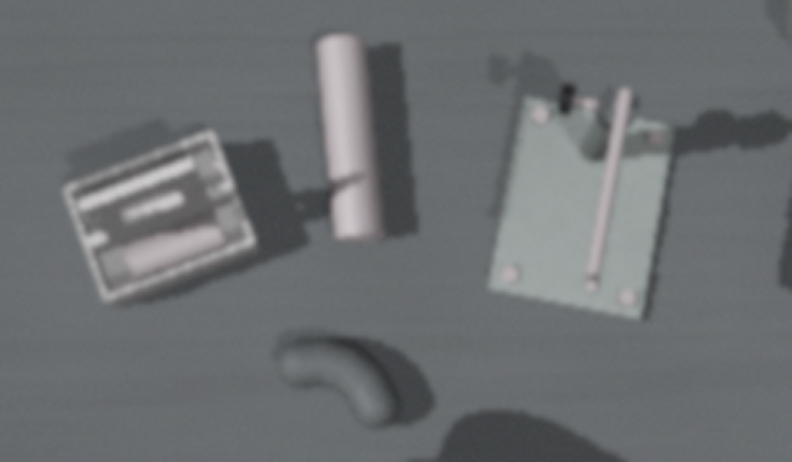

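The top view has the tote at (252,228), the pipe at (310,207) and the stand with its bar running from (394,192) to its tip at (384,251), towards the robot. The scene view has the bar from (231,178) to its tip at (288,158). Next I'll work out the geometry.

```bash
cat > tri.py <<'E'
from h import *
def tri(ct,pt,cs,ps):
    o1,d1=ray(ct,pt);o2,d2=ray(cs,ps)
    s=np.linalg.lstsq(np.c_[d1,-d2],o2-o1,rcond=None)[0]
    a,b=o1+s[0]*d1,o2+s[1]*d2
    return (a+b)/2,np.linalg.norm(a-b)
E
python3 - <<'E'
from tri import *
import station
print([x for x in dir(station) if not x.startswith('_')], getattr(station,'grip_depth',None))
ct=camera('top');cs=camera('scene')
rim=[atz(ct,p,45) for p in((224.7,221.1),(268.6,204.4),(282.3,239.2),(236.8,255.9))]
print('rim',np.round(rim),np.round(np.mean(rim,0)))
d=(rim[0]-rim[1])+(rim[3]-rim[2]);print('yaw of tote y axis from world y',np.degrees(np.arctan2(-d[0],d[1])), [np.linalg.norm(rim[i]-rim[i-1]) for i in range(4)])
pl=[atz(ct,p,165) for p in((229.2,227.1),(262.6,215))];print('plate',np.round(pl),np.mean(pl,0))
f=lambda x,y:(x/2.8+190,y/2.8+150)
pls=[atz(cs,f(*p),165) for p in((485,378),(380,327))];print('plate s',np.round(pls),np.mean(pls,0))
for p,q,n in(((394.4,192.3),(231,177.9),'postend'),((384.4,251.4),(286.5,160.5),'tip')): print(n,tri(ct,p,cs,q))
b=[atz(ct,p,10) for p in((364.1,194.4),(408.6,203.8),(398.9,261.4),(353.5,252.9))]
print('base',np.round(b),np.mean(b,0),[np.linalg.norm(b[i]-b[i-1]) for i in range(4)])
d=b[0]-b[3]+b[1]-b[2];print('stand yaw',np.degrees(np.arctan2(d[1],d[0])))
for n,c,p in(('pipe',ct,(310,207)),('elbow',ct,(307,278))):print(n,atz(c,p,20))
E
```

```text
['IKError', 'camera', 'close_job', 'get_state', 'grip_depth', 'recognise'] 18.700000000000003
rim [[578. 232.  45.]
 [623. 113.  45.]
 [526.  76.  45.]
 [482. 198.  45.]] [552. 155.  45.]
yaw of tote y axis from world y 20.32441642121637 [np.float64(101.66761676899446), np.float64(127.0057248494616), np.float64(103.91046713728656), np.float64(129.36829197637945)]
plate [[537. 196. 165.]
 [566. 114. 165.]] [551.32111125 155.01750334 165.        ]
plate s [[533. 200. 165.]
 [569. 119. 165.]] [550.84457428 159.42094231 165.        ]
postend (array([ 610.33765764, -204.55383153,  188.29119663]), np.float64(7.126915735553305))
tip (array([ 468.36984043, -177.10671605,  185.64153692]), np.float64(2.45637709922211))
base [[ 657. -152.   10.]
 [ 629. -276.   10.]
 [ 466. -242.   10.]
 [ 491. -118.   10.]] [ 560.7757909  -197.06145877   10.        ] [np.float64(169.6827940438272), np.float64(127.70553546145008), np.float64(166.14359695088902), np.float64(126.89502736220619)]
stand yaw -11.701226374168009
pipe [620.22322821   0.89566715  20.        ]
elbow [422.60831325  10.70892727  20.        ]
```

```bash
python3 - <<'E'
import cv2
a=cv2.imread('pics/scene0.png'); b=cv2.imread('pics/top0.png')
cv2.imwrite('pics/sc2.png',cv2.resize(a[150:255,210:310],None,fx=7,fy=5.7,interpolation=2))
cv2.imwrite('pics/tp2.png',cv2.resize(b[180:270,345:425],None,fx=6.5,fy=6.5,interpolation=2))
E
```

```text
(no output)
```

View pics/sc2.png

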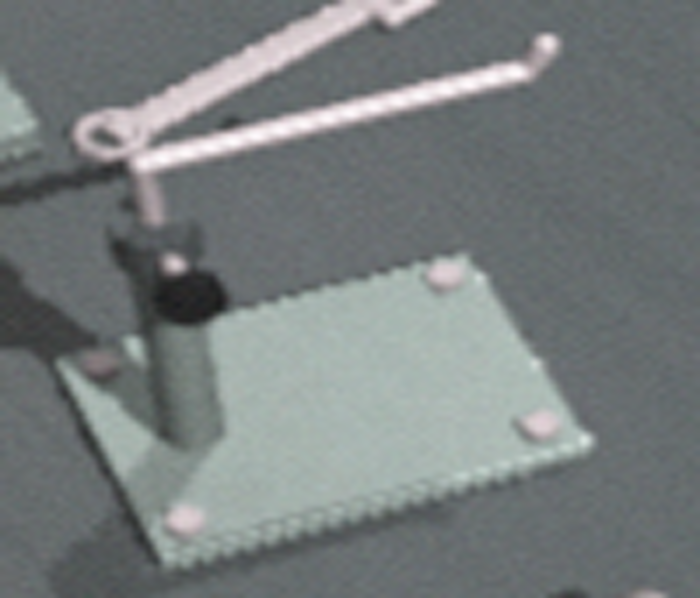

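View pics/tp2.png

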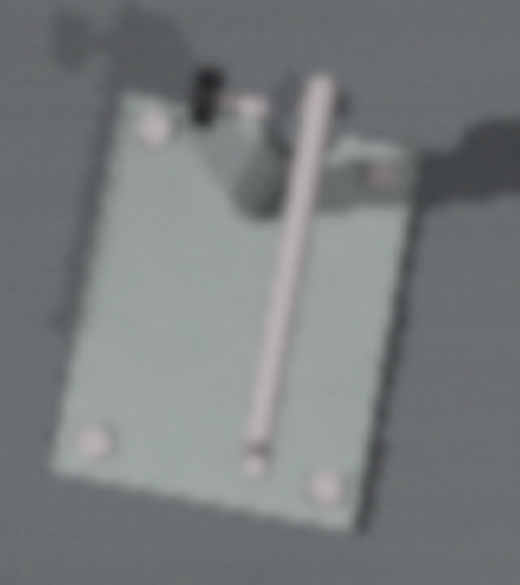

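```bash
python3 - <<'E'
from tri import *
from scipy.optimize import least_squares
ct=camera('top');cs=camera('scene')
T=lambda x,y:(x/6.5+345,y/6.5+180)
S=lambda x,y:(x/7+210,y/5.7+150)
def W(q,x,y,z):
    c,s=np.cos(q[2]),np.sin(q[2]); return [q[0]+c*x-s*y,q[1]+s*x+c*y,z]
corn=[(T(125,92),ct,1,1),(T(415,150),ct,1,-1),(T(355,530),ct,-1,-1),(T(55,470),ct,-1,1),
(S(60,362),cs,1,-1),(S(465,255),cs,-1,-1),(S(590,438),cs,-1,1),(S(165,553),cs,1,1)]
bar=[(T(320,80),ct,96,0),(T(258,440),ct,-45,0),(T(256,463),ct,-54,11),(S(140,160),cs,96,0),(S(525,70),cs,-45,0),(S(547,42),cs,-54,11)]
def res(q):
    r=[]
    for p,c,sx,sy in corn: r+=list(proj(c,W(q,q[4]+85*sx,65*sy,10))-p)
    for p,c,x,dz in bar: r+=list(proj(c,W(q,x,0,q[3]+dz))-p)
    # camera offset nuisance per picture (~2mm)
    return r
s=least_squares(res,[560,-197,-.2,200,0],loss='soft_l1',x_scale=[1,1,.01,1,1])
print(s.x,np.degrees(s.x[2]));print(np.round(np.array(res(s.x)).reshape(-1,2),1))
q=s.x;print('bar top',q[3]+5)
E
```

```text
[ 5.18935694e+02 -1.86330754e+02 -2.09693876e-01  1.85454143e+02
  4.29823778e+01] -12.014574109837868
[[-1.   0.2]
 [-0.2  0. ]
 [-1.1  0.5]
 [-1.4  0.5]
 [-1.8 -2. ]
 [-0.5 -2. ]
 [-0.  -0.4]
 [-1.1  0.2]
 [-0.3  0.4]
 [-0.8  1.4]
 [-0.5  0.9]
 [-1.6  0.2]
 [-1.2 -0.7]
 [-1.  -0.2]]
bar top 190.4541427649969
```

```bash
python3 -m crank '[[-1.3,0.3,-3.4,0,3,0,8.5],[-2.7,0.6,-6.8,0,7,0,8.5],[-4.0,0.9,-10.2,0,10,0,8.5],[-5.3,1.1,-13.6,0,14,0,8.5],[-6.6,1.3,-17.0,0,17,0,8.5],[-7.9,1.5,-20.4,0,21,0,8.5],[-9.2,1.7,-23.8,0,24,0,8.5],[-10.5,2,-27.2,0,28,0,8.5],[-11.8,2.2,-30.6,0,31,0,8.5],[-13.1,2.5,-34,0,34,0,8.5],[-14.4,2.7,-37.4,0,38,0,8.5],[-15.6,2.9,-40.4,0,41,0,8.5],[-16.2,3.0,-41.9,0,42.5,0,8.5],[-16.36,3.1,-42.32,0,43.1,0,8.5],[-16.36,3.1,-42.32,0,43.1,0,8.5],[-16.36,3.1,-42.32,0,43.1,0,8.5]]'
python3 - <<'E'
from h import *
s=get_state();print(s['t'],s['tcp_pos'],s['orientation'],s['wrist_force'],s['joint_pos'])
for n in('scene','top'): c=snap(n,n+'1.png')
a=cv2.imread('pics/scene1.png'); b=cv2.imread('pics/top1.png')
cv2.imwrite('pics/m1.png',np.hstack([cv2.resize(a[200:360,270:430],(400,400),interpolation=2),cv2.resize(b[160:290,190:320],(400,400),interpolation=2)]))
E
```

```text
t: 2.73
tcp_pos: [550.1, 158.2, 200.1]
orientation: [[0.937, -0.001, -0.35], [0.35, 0.001, 0.937], [-0.001, -1.0, 0.001]]
wrist_force: [-0.5, 0.9, -0.4]
gripper_width: 84.9
2.7333 [550.13316228 158.21035587 200.12946749] [[ 9.36680429e-01 -1.17969005e-03 -3.50183355e-01]
 [ 3.50184211e-01  6.14108023e-04  9.36680651e-01]
 [-8.89942437e-04 -9.99999116e-01  9.88331797e-04]] [-0.4526048   0.93887064 -0.36067524] [ 8.47898950e-02  3.21314662e-01  1.52659414e+00  7.39804931e-04
  1.29480737e+00 -2.73179569e-01]
```

View pics/m1.png

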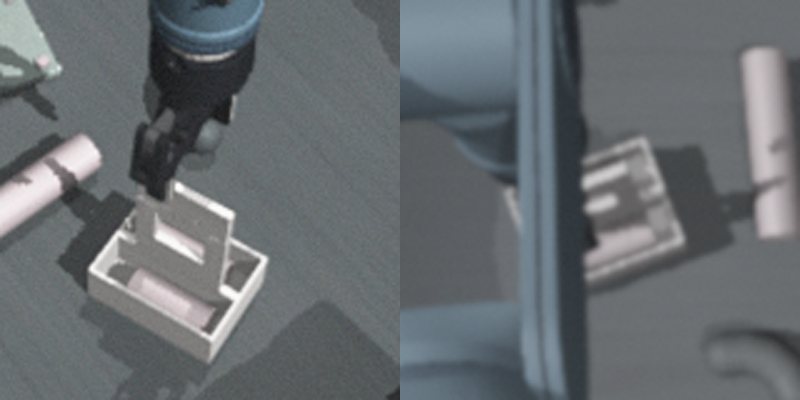

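The gripper stands above the plate, lined up with it, so I'll go down and pinch.

```bash
python3 -m crank '[[0,1,0,0,0,0,8.5],[0,2.2,0,0,0,0,8.5],[0,3.4,0,0,0,0,8.5],[0,4.6,0,0,0,0,8.5],[0,5.6,0,0,0,0,8.5],[0,6.3,0,0,0,0,8.5],[0,6.7,0,0,0,0,8.5],[0,6.7,0,0,0,0,8.5],[0,6.7,0,0,0,0,8.5]]'
```

```text
t: 3.58
tcp_pos: [551.1, 157.6, 133.4]
orientation: [[0.937, 0.0, -0.35], [0.35, 0.0, 0.937], [0.0, -1.0, -0.0]]
wrist_force: [0.3, -0.5, 0.5]
gripper_width: 85.3
```

```bash
python3 -m crank '[[0,0,0,0,0,0,5],[0,0,0,0,0,0,3],[0,0,0,0,0,0,2],[0,0,0,0,0,0,1.4],[0,0,0,0,0,0,0.5],[0,0,0,0,0,0,0],[0,0,0,0,0,0,0],[0,0,0,0,0,0,0],[0,0,0,0,0,0,0],[0,0,0,0,0,0,0],[0,0,0,0,0,0,0],[0,0,0,0,0,0,0]]' 100
python3 - <<'E'
from h import *
snap('scene','s2.png')
a=cv2.imread('pics/s2.png')
cv2.imwrite('pics/m2.png',cv2.resize(a[200:360,270:430],(560,560),interpolation=2))
E
```

```text
t: 4.58
tcp_pos: [551.3, 157.3, 133.4]
orientation: [[0.937, 0.001, -0.349], [0.349, -0.0, 0.937], [0.001, -1.0, -0.0]]
wrist_force: [1.5, 0.7, -0.8]
gripper_width: 6.5
```

View pics/m2.png

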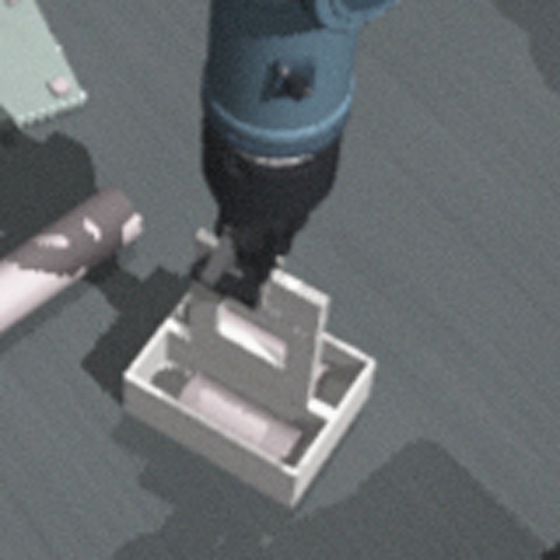

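```bash
python3 -m crank '[[0,-0.2,0,0,0,0,0],[0,-0.6,0,0,0,0,0],[0,-1.2,0,0,0,0,0],[0,-2,0,0,0,0,0],[0,-3,0,0,0,0,0],[0,-4,0,0,0,0,0],[0,-5,0,0,0,0,0],[0,-6,0,0,0,0,0],[0,-7,0,0,0,0,0],[0,-8,0,0,0,0,0],[0,-9,0,0,0,0,0],[0,-9.6,0,0,0,0,0],[0,-9.9,0,0,0,0,0],[0,-10,0,0,0,0,0],[0,-10,0,0,0,0,0],[0,-10,0,0,0,0,0],[0,-10,0,0,0,0,0]]'
python3 - <<'E'
from h import *
s=get_state();print(s['wrist_force'],s['moment'])
c=snap('scene','s3.png');p=np.array(s['tcp_pos']);Y=np.array(s['orientation'])[:,2]
a=cv2.imread('pics/s3.png')
# predicted outline if centred & level
X=np.array(s['orientation'])[:,0];o=p+np.array([0,0,18.7-152])
for h,y,x in[(h,y,x) for h in(165,125,75) for y in((-45,45) if h==165 else (-25,25)) for x in(4,)]+[(45,y,x) for y in(-65,65) for x in(-50,50)]:
    q=proj(c,o+X*x+Y*y+np.array([0,0,h])); a=cv2.circle(a,(int(round(q[0])),int(round(q[1]))),1,(0,0,255),-1)
cv2.imwrite('pics/m3.png',cv2.resize(a[170:350,260:440],(580,580),interpolation=2))
E
```

```text
t: 6.05
tcp_pos: [550.6, 157.3, 232.5]
orientation: [[0.937, -0.002, -0.349], [0.349, -0.0, 0.937], [-0.001, -1.0, 0.0]]
wrist_force: [0.7, 0.5, -6.9]
gripper_width: 6.7
[ 0.69051301  0.48938866 -6.8960091 ] [ 0.011982   -0.00428879  0.03277797]
```

View pics/m3.png

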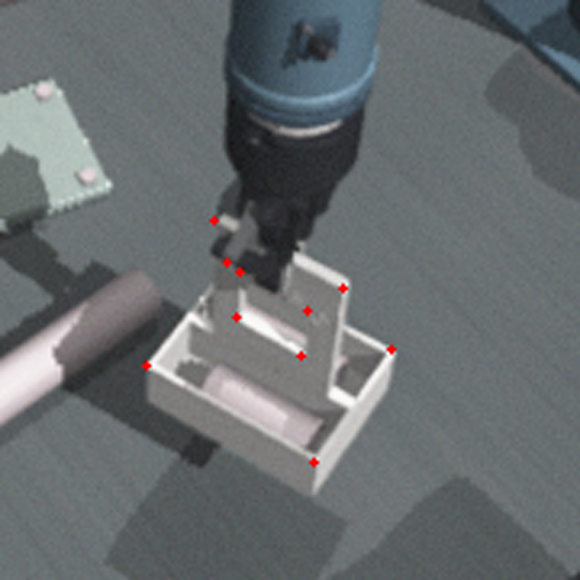

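The tote is level, centred in the grip and weighs about 6.9 N. I'll carry it to the point in front of the hook's tip and turn it to the bar's direction.

```bash
python3 -m crank '[[-0.2,0,-0.3,0,0.3,0,0],[-0.7,0,-0.8,0,1,0,0],[-1.6,0,-1.8,0,2.3,0,0],[-2.8,0,-3.1,0,3.9,0,0],[-4.1,0,-4.7,0,5.8,0,0],[-5.5,0,-6.2,0,7.8,0,0],[-6.9,0,-7.8,0,9.7,0,0],[-8.3,0.1,-9.4,0,11.7,0,0],[-9.7,0.2,-10.9,0,13.6,0,0],[-11,0.3,-12.5,0,15.6,0,0],[-12.4,0.4,-14,0,17.5,0,0],[-13.8,0.5,-15.6,0,19.4,0,0],[-15.2,0.6,-17.2,0,21.4,0,0],[-16.6,0.7,-18.7,0,23.3,0,0],[-18.2,0.8,-20.5,0,25.6,0,0],[-19.6,0.9,-22.1,0,27.5,0,0],[-20.9,1,-23.7,0,29.5,0,0],[-22.1,1,-25,0,31.1,0,0],[-22.8,1,-25.7,0,32.1,0,0],[-23,1,-26,0,32.4,0,0]]'
python3 -m crank '[[0,0,0,0,0,0,0],[0,0,0,0,0,0,0],[0,0,0,0,0,0,0],[0,0,0,0,0,0,0],[0,0,0,0,0,0,0],[0,0,0,0,0,0,0]]'
cat > ov.py <<'E'
from h import *
import sys
s=get_state();print(s['t'],s['wrist_force'],s['tcp_pos'],np.round(s['orientation'],3).tolist(),s['gripper_width'])
tag=sys.argv[1]
for n,off,box in(('scene',1.2,(110,310,200,400)),('top',1,(180,320,310,450))):
    c=snap(n,n+tag+'.png')
    a=cv2.imread('pics/'+n+tag+'.png');m=4;r=box
    a=cv2.resize(a[r[0]:r[1],r[2]:r[3]],(400,400) if 0 else (590,590),interpolation=2);m=590/(r[1]-r[0])
    cv2.imwrite('pics/z'+n+tag+'.png',a)
E
python3 ov.py 4
```

```text
t: 7.77
tcp_pos: [425.0, -168.2, 223.4]
orientation: [[0.977, -0.0, 0.211], [-0.211, -0.001, 0.977], [-0.0, -1.0, -0.001]]
wrist_force: [1.3, 0.5, -6.2]
gripper_width: 6.6
t: 8.27
tcp_pos: [426.5, -166.0, 223.3]
orientation: [[0.979, 0.0, 0.206], [-0.206, 0.0, 0.979], [-0.0, -1.0, 0.0]]
wrist_force: [-0.4, 0.7, -6.7]
gripper_width: 6.3
8.2667 [-0.44355968  0.68787733 -6.74407761] [ 426.50208905 -165.99700289  223.2930997 ] [[0.979, 0.0, 0.206], [-0.206, 0.0, 0.979], [-0.0, -1.0, 0.0]] 6.317238181851296
```

View pics/zscene4.png

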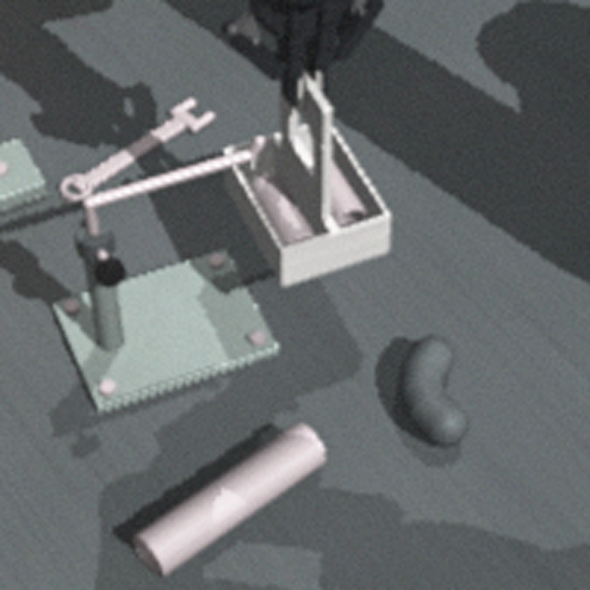

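View pics/ztop4.png

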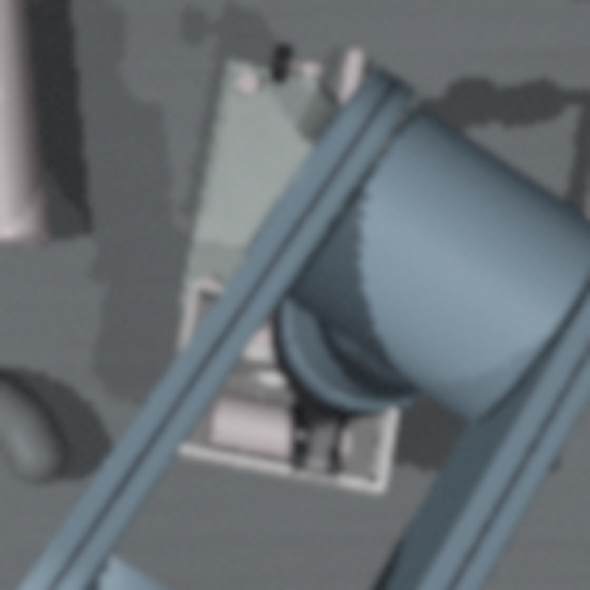

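```bash
python3 -m crank '[[0.1,0,0,0,0,0,0],[0.4,0,0,0,0,0,0],[0.8,0,0,0,0,0,0],[1.3,0,0,0,0,0,0],[1.8,0,0,0,0,0,0],[2.3,0,0,0,0,0,0],[2.7,0,0,0,0,0,0],[2.9,0,0,0,0,0,0],[3,0,0,0,0,0,0],[3,0,0,0,0,0,0],[3,0,0,0,0,0,0]]'
python3 ov.py 5
python3 - <<'E'
import cv2
a=cv2.imread('pics/scene5.png');cv2.imwrite('pics/y5.png',cv2.resize(a[120:200,260:340],(590,590),interpolation=2))
E
```

```text
t: 9.28
tcp_pos: [455.5, -172.7, 223.2]
orientation: [[0.978, -0.0, 0.207], [-0.207, 0.0, 0.978], [-0.0, -1.0, 0.0]]
wrist_force: [0.9, 0.4, -7.1]
gripper_width: 6.6
9.2833 [ 0.90631175  0.43175802 -7.10581305] [ 455.49137261 -172.71764336  223.19585035] [[0.978, -0.0, 0.207], [-0.207, 0.0, 0.978], [-0.0, -1.0, 0.0]] 6.63810409572764
```

View pics/y5.png

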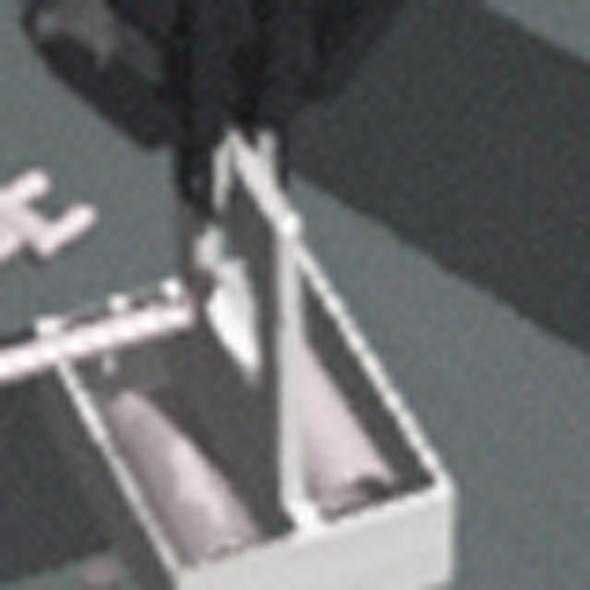

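```bash
cat > ov2.py <<'E'
from h import *
import sys
s=get_state();p=np.array(s['tcp_pos']);Rm=np.array(s['orientation']);X,Y=Rm[:,0],Rm[:,2]
q=[518.94,-186.33,-.2097,185.45]
c=snap('scene','o.png');a=cv2.imread('pics/o.png');r=(110,200,260,350);m=590/90
a=cv2.resize(a[r[0]:r[1],r[2]:r[3]],(590,590),interpolation=2)
P=lambda w:tuple(int(v) for v in ((proj(c,w)+[1.2,0.2]-[r[2],r[0]]+.5)*m))
Z=np.array([0,0,1.])
e=p+Z*(-8.3)
for x in(-4,4):
  pts=np.array([P(e+X*x+Y*y+Z*z) for y,z in((-10,0),(10,0),(25,-15),(25,-50),(-25,-50),(-25,-15))])
  cv2.polylines(a,[pts],True,(0,255,0) if x>0 else (0,160,0),1)
u=np.array([np.cos(q[2]),np.sin(q[2]),0]);o=np.array([q[0],q[1],q[3]])
for dz in(5,-5): cv2.line(a,P(o+u*-45+Z*dz),P(o+u*60+Z*dz),(0,0,255),1)
cv2.line(a,P(o-45*u),P(o-54*u+Z*16),(0,0,255),1)
cv2.imwrite('pics/'+sys.argv[1],a)
d=e-o;print('eye in stand',d@u,d@np.array([-u[1],u[0],0]),d[2]-5)
E
python3 ov2.py v6.png
```

```text
eye in stand -64.95508298783423 0.11712988575109406 24.549406607344793
```

View pics/v6.png

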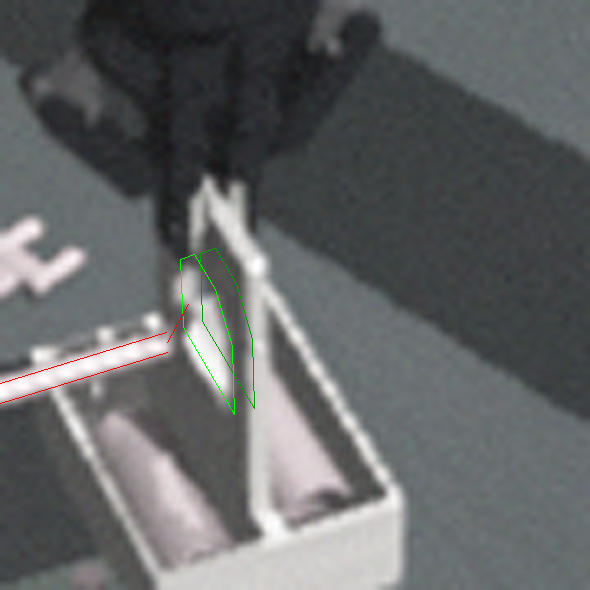

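```bash
python3 -m crank '[[0.1,0,0,0,0,0,0],[0.3,0,0,0,0,0,0],[0.6,0,0,0,0,0,0],[1,0,0,0,0,0,0],[1.4,0,0,0,0,0,0],[1.8,0,0,0,0,0,0],[2.2,0,0,0,0,0,0],[2.4,0,0,0,0,0,0],[2.5,0,0,0,0,0,0],[2.5,0,0,0,0,0,0],[2.5,0,0,0,0,0,0]]'
python3 ov2.py v7.png
```

```text
t: 10.35
tcp_pos: [480.0, -177.9, 223.2]
orientation: [[0.978, -0.0, 0.207], [-0.207, 0.0, 0.978], [-0.0, -1.0, 0.0]]
wrist_force: [-1.1, 0.1, -6.4]
gripper_width: 6.6
eye in stand -39.839707348454034 0.16546701694221255 24.44133374232794
```

View pics/v7.png

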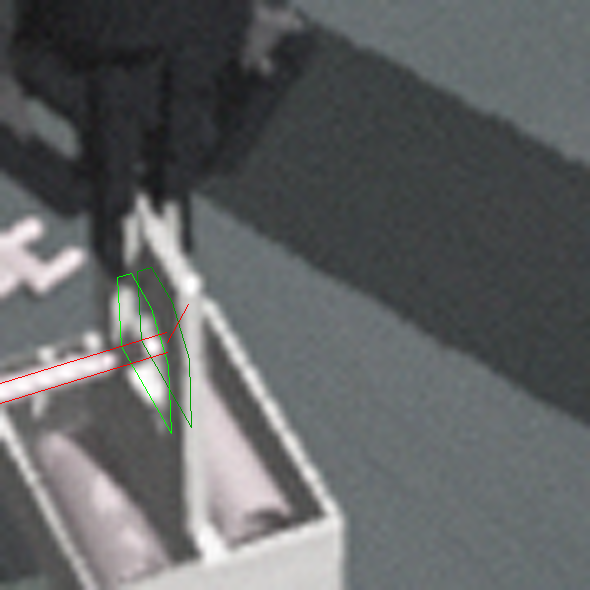

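The bar now goes through the eye without any contact force. I'll move it further along.

```bash
python3 -m crank '[[0.1,0,0,0,0,0,0],[0.4,0,0,0,0,0,0],[0.8,0,0,0,0,0,0],[1.3,0,0,0,0,0,0],[1.8,0,0,0,0,0,0],[2.3,0,0,0,0,0,0],[2.8,0,0,0,0,0,0],[3.2,0,0,0,0,0,0],[3.4,0,0,0,0,0,0],[3.5,0,0,0,0,0,0],[3.5,0,0,0,0,0,0],[3.5,0.3,0,0,0,0,0],[3.5,0.7,0,0,0,0,0],[3.5,1.1,0,0,0,0,0],[3.5,1.4,0,0,0,0,0],[3.5,1.6,0,0,0,0,0],[3.5,1.7,0,0,0,0,0],[3.5,1.7,0,0,0,0,0],[3.5,1.7,0,0,0,0,0]]'
python3 ov2.py v8.png
```

```text
t: 11.98
tcp_pos: [514.4, -185.3, 206.3]
orientation: [[0.978, 0.0, 0.207], [-0.207, -0.0, 0.978], [0.0, -1.0, -0.0]]
wrist_force: [1.3, -0.4, -6.3]
gripper_width: 6.3
eye in stand -4.684667362128985 0.09634896051935182 7.564925021605603
```

View pics/v8.png

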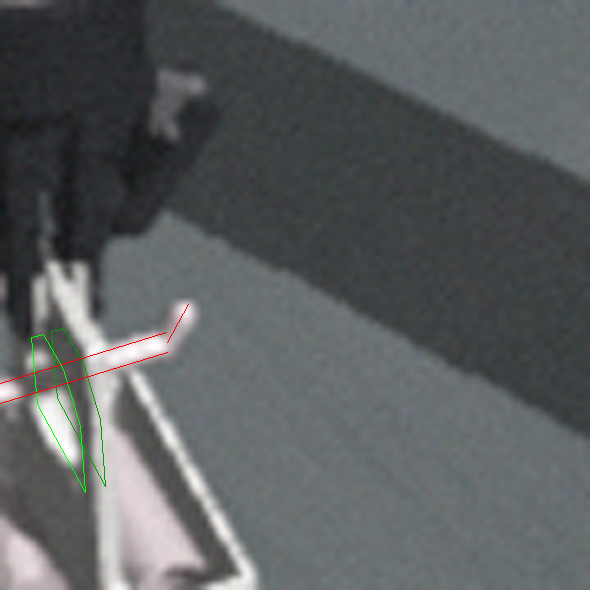

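Threaded as planned. I'll lower it 2 mm at a time and watch the force.

```bash
python3 -m crank '[[0,0.1,0,0,0,0,0],[0,0.2,0,0,0,0,0],[0,0.3,0,0,0,0,0],[0,0.4,0,0,0,0,0],[0,0.5,0,0,0,0,0],[0,0.5,0,0,0,0,0]]'
python3 -m crank '[[0,0.1,0,0,0,0,0],[0,0.2,0,0,0,0,0],[0,0.2,0,0,0,0,0],[0,0.2,0,0,0,0,0]]'
```

```text
t: 12.53
tcp_pos: [514.2, -185.1, 201.0]
orientation: [[0.978, -0.0, 0.207], [-0.207, 0.0, 0.978], [-0.0, -1.0, 0.0]]
wrist_force: [0.0, -0.1, -8.0]
gripper_width: 6.5
t: 12.87
tcp_pos: [514.4, -185.3, 199.5]
orientation: [[0.978, 0.0, 0.207], [-0.207, -0.0, 0.978], [0.0, -1.0, -0.0]]
wrist_force: [-0.3, 0.5, -5.0]
gripper_width: 6.5
```

```bash
python3 -m crank '[[0,0.1,0,0,0,0,0],[0,0.1,0,0,0,0,0],[0,0.1,0,0,0,0,0]]'
python3 -m crank '[[0,0.1,0,0,0,0,0],[0,0.1,0,0,0,0,0],[0,0.1,0,0,0,0,0]]'
```

```text
t: 13.12
tcp_pos: [514.6, -185.4, 199.3]
orientation: [[0.978, 0.001, 0.207], [-0.207, -0.001, 0.978], [0.001, -1.0, -0.001]]
wrist_force: [-2.4, 1.1, 3.4]
gripper_width: 6.2
t: 13.37
tcp_pos: [514.6, -185.4, 199.1]
orientation: [[0.978, 0.002, 0.207], [-0.207, -0.001, 0.978], [0.002, -1.0, -0.001]]
wrist_force: [-3.0, 2.2, 9.5]
gripper_width: 6.7
```

Contact came with the bar's top at about 191 mm. I'll ease off to near zero force, open gradually and look.

```bash
python3 -m crank '[[0,-0.06,0,0,0,0,0],[0,-0.12,0,0,0,0,0],[0,-0.12,0,0,0,0,0],[0,-0.12,0,0,0,0,0]]'
python3 -m crank '[[0,0,0,0,0,0,0],[0,0,0,0,0,0,0],[0,0,0,0,0,0,0]]' 20
python3 -m crank '[[0,0,0,0,0,0,0.8],[0,0,0,0,0,0,1.0],[0,0,0,0,0,0,1.2],[0,0,0,0,0,0,1.4],[0,0,0,0,0,0,1.6],[0,0,0,0,0,0,2.0],[0,0,0,0,0,0,2.0],[0,0,0,0,0,0,2.0]]'
python3 ov2.py v9.png; python3 ov.py 9
```

```text
t: 13.7
tcp_pos: [514.6, -185.4, 199.2]
orientation: [[0.978, 0.001, 0.207], [-0.207, -0.001, 0.978], [0.001, -1.0, -0.0]]
wrist_force: [-3.2, 1.4, 6.0]
gripper_width: 6.5
t: 13.95
tcp_pos: [514.6, -185.4, 199.2]
orientation: [[0.978, 0.001, 0.207], [-0.207, -0.0, 0.978], [0.001, -1.0, -0.0]]
wrist_force: [-3.8, 1.5, 6.2]
gripper_width: 7.0
t: 14.62
tcp_pos: [514.4, -185.2, 198.4]
orientation: [[0.978, -0.0, 0.207], [-0.207, 0.0, 0.978], [-0.0, -1.0, 0.0]]
wrist_force: [-0.8, -0.0, -0.2]
gripper_width: 20.1
eye in stand -4.709501592554007 0.13561434821939877 -0.30573650393714047
14.6667 [ 0.3681346  -0.14976312 -0.44458376] [ 514.38335694 -185.22210355  198.46675549] [[0.978, 0.0, 0.207], [-0.207, 0.0, 0.978], [0.0, -1.0, 0.0]] 19.897612130330895
```

View pics/zscene9.png

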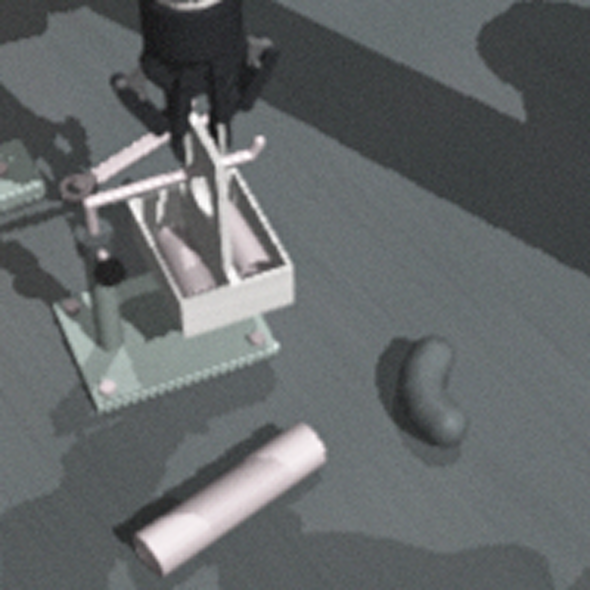

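```bash
python3 -m crank '[[0,0,0,0,0,0,3],[0,0,0,0,0,0,4],[0,0,0,0,0,0,4],[0,-0.5,0,0,0,0,4],[0,-1.5,0,0,0,0,4],[0,-3,0,0,0,0,4],[0,-5,0,0,0,0,4],[0,-7,0,0,0,0,4],[0,-9,0,0,0,0,4],[0,-10,0,0,0,0,4],[0,-10,0,0,0,0,4],[0,-10,0,0,0,0,4]]'
python3 -m crank '[[-1,0,0,0,0,0,4],[-3,0,0,0,0,0,4],[-6,0,0,0,0,0,4],[-9,0,0,0,0,0,4],[-12,0,0,0,0,0,4],[-14,0,0,0,0,0,4],[-15,0,0,0,0,0,4],[-15,0,0,0,0,0,4],[-15,0,0,0,0,0,4],[-15,0,0,0,0,0,4],[-15,0,0,0,0,0,4],[-15,0,0,0,0,0,4],[-15,0,0,0,0,0,4]]'
python3 ov.py 10
```

```text
t: 15.77
tcp_pos: [514.5, -185.3, 298.9]
orientation: [[0.978, 0.001, 0.207], [-0.207, -0.001, 0.978], [0.001, -1.0, -0.0]]
wrist_force: [-0.4, 0.5, -0.6]
gripper_width: 40.1
t: 16.85
tcp_pos: [368.1, -154.3, 298.2]
orientation: [[0.978, -0.001, 0.207], [-0.207, 0.001, 0.978], [-0.001, -1.0, 0.0]]
wrist_force: [-0.4, 0.5, -0.9]
gripper_width: 40.2
16.85 [-0.36378788  0.49735933 -0.87874796] [ 368.13430651 -154.27090185  298.19036036] [[0.978, -0.001, 0.207], [-0.207, 0.001, 0.978], [-0.001, -1.0, 0.0]] 40.18300846167484
```

View pics/zscene10.png

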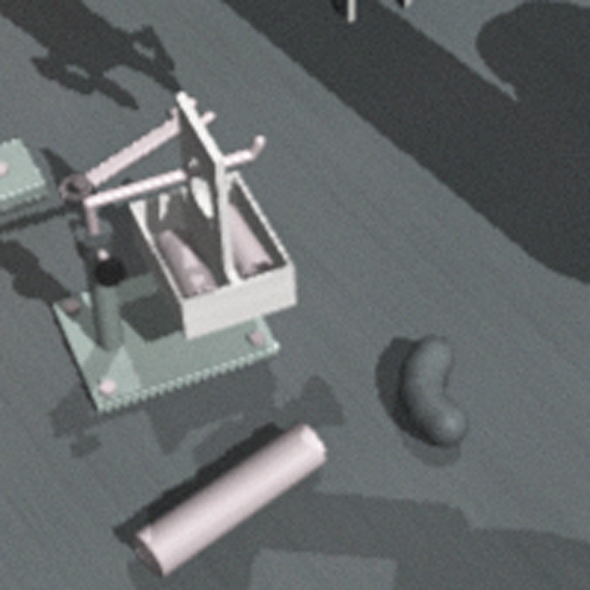

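View pics/ztop10.png

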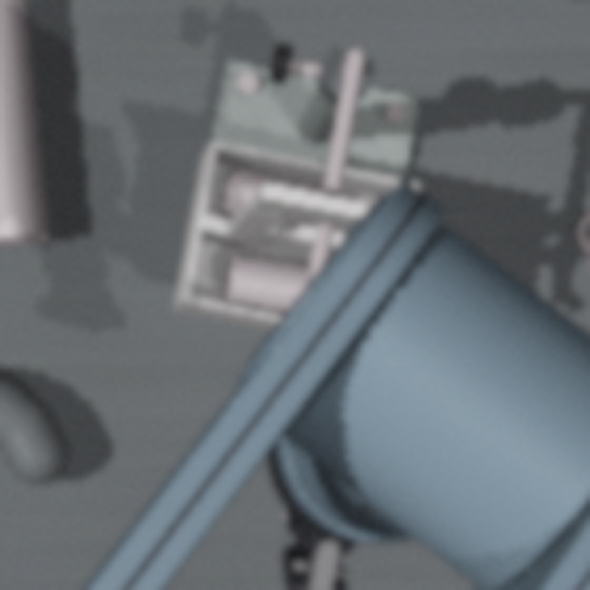

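The tote hangs level on the bar with both tubes in the tray. I'll let it settle and check that it's still.

```bash
for i in 1 2; do python3 -m crank '[[0,0,0,0,0,0,4],[0,0,0,0,0,0,4],[0,0,0,0,0,0,4],[0,0,0,0,0,0,4],[0,0,0,0,0,0,4],[0,0,0,0,0,0,4],[0,0,0,0,0,0,4],[0,0,0,0,0,0,4],[0,0,0,0,0,0,4],[0,0,0,0,0,0,4],[0,0,0,0,0,0,4],[0,0,0,0,0,0,4],[0,0,0,0,0,0,4],[0,0,0,0,0,0,4],[0,0,0,0,0,0,4],[0,0,0,0,0,0,4],[0,0,0,0,0,0,4],[0,0,0,0,0,0,4]]' | head -1; done
python3 - <<'E'
from h import *
F=[camera('scene')['img'][130:235,230:310].astype(float) for _ in range(8)]
print([round(np.abs(f-F[0]).mean(),2) for f in F])
g=lambda f:cv2.cvtColor(f.astype(np.float32),cv2.COLOR_RGB2GRAY)
w=cv2.createHanningWindow((80,105),cv2.CV_32F)
print([np.round(cv2.phaseCorrelate(g(F[0]),g(f),w)[0],2) for f in F])
cv2.imwrite('pics/end.png',cv2.resize(F[-1][:,:,::-1],None,fx=5.5,fy=5.5,interpolation=2))
E
```

```text
t: 18.45
t: 19.95
[np.float64(0.0), np.float64(2.6), np.float64(2.58), np.float64(2.59), np.float64(2.58), np.float64(2.61), np.float64(2.59), np.float64(2.58)]
[array([-0., -0.]), array([0.04, 0.04]), array([0.02, 0.  ]), array([-0.02, -0.02]), array([0.01, 0.01]), array([0.07, 0.04]), array([ 0.04, -0.02]), array([ 0.05, -0.02])][ WARN:0@11.697] global loadsave.cpp:1063 imwrite_ Unsupported depth image for selected encoder is fallbacked to CV_8U.
```

View pics/end.png

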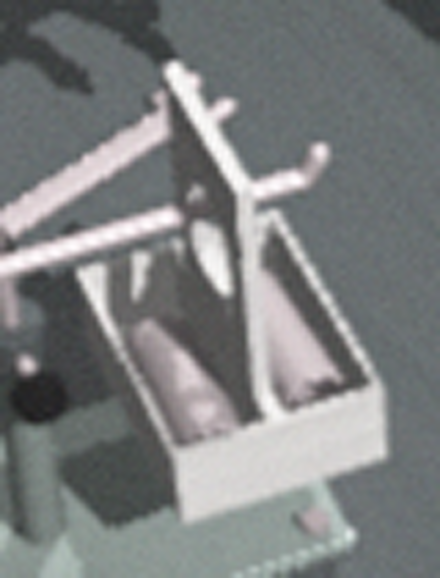

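The tote isn't moving, hangs level on the bar, and both tubes lie in the tray. I'm handing the job in.

```bash
python3 -c "
from station import *
print(close_job())"
```

```text
the job is handed in; nothing more can be done
None
```

The tote is hanging on the hook bar by its eye, and I handed the job in at about 20 s of the 59 s allowed. No verdict was reported.

- **Finding the hook:** the cameras put the bar's top at about 190 mm. When I lowered the tote, it touched at about 191 mm, so the two agree.
- **The move:** I pinched the handle plate from above and lifted it (about 6.9 N). I turned it to line up with the bar, passed the eye over the turned-up end without touching it, and lowered it onto the bar. Then I let go and backed the arm away.
- **Last checks:**
  - **Position:** at release the eye was about 5 mm from the stand's origin along the bar and within about 1 mm of the bar's line. That comes from the arm's position and the camera fit.
  - **Tote and tubes:** the last pictures show the tote level and off the bench, with both tubes in the tray. Eight pictures over 0.4 s showed no movement beyond 0.1 pixel.
  - **Arm and bench:** the gripper was clear, at least 15 cm away, with only sensor noise on the wrist force. The pipe and elbow stayed in place in the pictures. I did not measure the other bystanders again, but the arm never went down near them.
- **Disagreement:** the calibration was off by about 1 pixel (2–3 mm) in both cameras, well within the clearances. No check failed.

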